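Make up two X-ray test kits

ROBOT

A 6-joint arm with a two-finger parallel gripper is mounted at the origin on the work surface. World frame = base frame: x ahead of the robot, y to its left, z up, the work surface at z = 0. Lengths are in m, angles in rad, forces in N, time in s.
With the tool pointing down it reaches from about 0.3 to 0.875 m from the base axis. Payload 4.2 kg.
Tool frame: the origin (TCP) lies between the finger pads; the fingertips stand robot.finger_overhang ahead of it and the grasp point (between the pads) lies 3 mm ahead of it (robot.finger_overhang is the distance from the TCP to the fingertips, in m); z points along the fingers, y is the direction in which the jaws open and shut (so a half turn about z gives the same grasp; the last joint's range is limited). The gripper opens to 85 mm and grips with 20 to 120 N. Pads are 22 mm wide; open, the fingers measure 114 mm over their backs; the gripper's body (76 mm by 85 mm) begins 54 mm behind the grasp point. The pads swing forward as they close: fully open they stand 13 mm farther back than shut.
Start: joints at [1.226, 0.32, 1.565, -0, 1.257, -0.02], TCP at [0.183, 0.545, 0.253] pointing down, gripper open.
Joint ranges: [-3.11, 3.11], [-0.84, 2.01], [0.21, 2.61], [-1.34, 4.49], [0.05, 2.63], [-2.56, 2.56]. Speed limits (rad/s): [2.57, 2.57, 3.14, 3.14, 3.14, 3.14].

INTERFACE

Orientations are given as a unit quaternion [w, x, y, z].
In Python, from plant import robot, inverse_kinematics, optics, workorder gives the robot as it stands. Calls block until the motion is done:
- robot.reach(position, orientation): joint-space move of the TCP to a pose.
- robot.move_l(position, rot=None, speed=0.15, guard=None): straight line of the TCP; rot=None keeps the orientation; speed is the mean speed in m/s. With guard (N) it stops when the force on the tool has changed by that much, and returns True; else False.
- robot.set_joints(angles): joint-space move.
- robot.ungrasp() and robot.clamp(strength=None): open the fingers fully, or close them until they stop; strength is the grip in N (None keeps the last).
- robot.wait(seconds).
- inverse_kinematics(position, orientation): joint angles nearest the present ones, or None.
- robot.get_state(): the state.
- optics.capture(name): name is "scene" or "side" or "wrist"; returns a dict with "pixels" (480x640x3 uint8, blue, green, red), "vertical_fov" (degrees; the focal length in pixels is half the picture's height over the tangent of half this angle, whatever the lens; pixels are square), "cx", "cy" (the principal point, pixels), "view" (4x4, takes a point from world to camera coordinates); the wrist camera has in their place "tool_from_camera" (4x4, takes a point from camera to tool coordinates, whose origin is the TCP and whose axes are the flange's). Camera axes: x right, y down, z forward; pixel columns grow to the right and rows downward; lengths in m; the calibration is good to about 2 mm. The wrist camera is an equidistant fisheye: a pixel r from the principal point sees the ray r / f radians off the axis. A picture is of the moment at which its call begins: read the wrist's pose just before it. There is no depth.
A pose or a line that the arm cannot do raises robot.PlanningError and nothing moves.
- workorder.finish_job(): hands the job in, once; it reports no verdict.
The state is a dict: "clock": time; "q": joint angles; "joint_velocities": joint speeds; "effort": joint torques, N m; "eef_pos": TCP position; "tool_rot": TCP orientation; "force": force on the tool from outside, world axes, zero at the start; "ft_torque": the same for the moment, N m; "opening": opening from 0.0 (shut) to 1.0 (fully open).
Only numpy, scipy, OpenCV 4.12 (cv2) and the standard library are available. Lean on these libraries where they do the work, as an engineer would, in place of code of your own. Each camera call takes 0.05 s, during which the arm holds its last target.

TASK

Make up the two X-ray test kits from the stock on the shelf, one piece to a well, each piece upright on the well floor: the three-well tray takes the long five-step wedge, the alignment cylinder and the cassette spacer, the two-well tray takes the short three-step wedge and the scale ball, in whichever wells you like. Set every piece down gently rather than dropping it, and leave the bakelite knob and the ceramic insulator where they are.

Things in the scene. Friction and masses are not known exactly. Their poses are not given: they have to be found in the camera images.
- three_well_tray: Black tray with three equal open wells in a row, fixed to the shelf; 100 mm (its x, the depth of the wells) by 214 mm (its y, along the row), rim 12 mm high. Origin: centre of the underside, z up. Well floors 3 mm above it; well centres at x = 0, y = -70, 0 and +70 mm. Wells are 92 mm (x) by 66 mm (y) inside; outer walls and dividers 4 mm thick.
- two_well_tray: Black tray with two equal open wells in a row, fixed to the shelf; 100 mm (its x, the depth of the wells) by 144 mm (its y, along the row), rim 12 mm high. Origin: centre of the underside, z up. Well floors 3 mm above it; well centres at x = 0, y = -35 and +35 mm. Wells are 92 mm (x) by 66 mm (y) inside; outer walls and dividers 4 mm thick.
- long_wedge: Long aluminium step wedge, loose, 136 g: a stair of five steps, 70 mm long (its x), 30 wide (y). Each step is 14 mm long, 8 mm higher than the last: 8 mm high at the -x end, 40 at +x. Origin: centre of the flat underside, z up. Centre of mass 9 mm to +x. Grip across the width, high on the two tallest steps (x +7 to +35 mm). Fits a well only along the tray's x, either way round.
- short_wedge: Short aluminium step wedge, loose, 82 g: a stair of three steps, 42 mm long (its x), 30 wide (y). Each step is 14 mm long; 12, 24 and 36 mm high, the highest at the +x end. Origin: centre of the flat underside, z up. Centre of mass 5 mm to +x. Grip across the width, high on the two taller steps (x -7 to +21 mm).
- alignment_cylinder: Beam alignment cylinder: plain white upright cylinder, 36 mm diameter, 60 mm high, with a grey foot band and a dark bead in the middle of its top; loose, about 75 g. Origin: centre of the underside, z up the axis.
- spacer: Navy cassette spacer: moulded block 46 mm long (its x), 36 mm wide (its y), 40 mm high, with a 16 mm wide and 22 mm deep groove along x in its top; loose, about 65 g. Origin: centre of the underside, z up. Grip it across the 36 mm width.
- scale_ball: Scale ball: steel ball of 25 mm diameter on a thin stem (10 mm diameter) over a flat round black foot (44 mm diameter, 10 mm high); loose, about 90 g, 54.5 mm high in all. Origin: centre of the foot's underside, z up; ball centre at z = 42 mm. Grip it by the ball.
- bakelite_knob: Bystander: dark brown bakelite knob, 46 mm across its skirt, 26 mm high, loose. Origin: centre of the underside.
- insulator: Bystander: ribbed white ceramic insulator with a metal tip, 42 mm across, 56 mm high, loose. Origin: centre of the underside.

How it is judged:
By the outcome, as a careful person would: the job done as asked, in the order asked, and still so for the second after the job is handed in, with the robot touching nothing.
It also fails if it takes over 123 s, if anything falls off the work surface, if the arm or the gripper's body presses on something with over 40 N, if the wrist force passes 120 N, or if a joint passes its speed limit or range.

## Working session

There is one attempt and no reset: what is moved stays moved. The work goes in short steps, each a Python script; the robot and the scene stay as the last script left them, time stands still between calls to the robot, and variables do not carry over. Pictures are saved under pics/ and viewed, and the job is handed in when it is done.

```bash
ls; mkdir -p pics
python3 - <<'E'
from plant import robot, inverse_kinematics, optics, workorder
import cv2
s=robot.get_state();print(s, robot.finger_overhang)
for n in ("scene","side","wrist"):
    d=optics.capture(n);cv2.imwrite(f"pics/{n}0.png",d["pixels"]);print(n,{k:v for k,v in d.items() if k!="pixels"})
E
```

```text
pics
{'clock': 0.0, 'q': array([ 1.22598222e+00,  3.20336464e-01,  1.56568000e+00,  7.11967157e-06,
        1.25738811e+00, -1.99968294e-02]), 'joint_velocities': array([ 0.00056183,  0.00064406, -0.00118054, -0.00059284, -0.00060176,
       -0.00035616]), 'effort': array([ 2.29362022e-04, -4.15529859e+01, -2.34166521e+01, -5.88271362e-06,
        8.21460999e-03,  1.61805449e-07]), 'eef_pos': array([0.18335282, 0.54452822, 0.25245624]), 'tool_rot': array([-1.67666890e-04,  1.61696634e-01,  9.86840097e-01, -8.90318423e-04]), 'force': array([-0.32265936,  0.16445333, -0.32434978]), 'ft_torque': array([ 0.00868405, -0.02201876, -0.03406899]), 'opening': 1.002063871949128} 0.022
scene {'vertical_fov': 42.43153690492548, 'cx': 328.6778670514738, 'cy': 233.17796078303812, 'view': array([[ 0.20125903,  0.97944036, -0.01383424, -0.11062327],
       [ 0.74766923, -0.16272763, -0.64382485, -0.3736241 ],
       [-0.63283926,  0.11923213, -0.76504782,  1.72760511],
       [ 0.        ,  0.        ,  0.        ,  1.        ]])}
side {'vertical_fov': 53.50371024565084, 'cx': 326.09196130945537, 'cy': 251.03585668767317, 'view': array([[ 0.7663304 , -0.64239288,  0.00831354, -0.3872438 ],
       [-0.42303512, -0.51430622, -0.74600965,  0.26831532],
       [ 0.48350699,  0.56817296, -0.66588323,  0.72709885],
       [ 0.        ,  0.        ,  0.        ,  1.        ]])}
wrist {'vertical_fov': 65.70646984690485, 'cx': 324.2861319481995, 'cy': 240.03000808600697, 'tool_from_camera': array([[ 1.98574144e-05, -9.44605332e-01, -3.28208420e-01,
         8.49642188e-02],
       [ 9.99999847e-01, -1.62397033e-04,  5.27891741e-04,
         2.99608932e-04],
       [-5.51949427e-04, -3.28208381e-01,  9.44605184e-01,
        -1.20261298e-01],
       [ 0.00000000e+00,  0.00000000e+00,  0.00000000e+00,
         1.00000000e+00]])}
```

View pics/scene0.png

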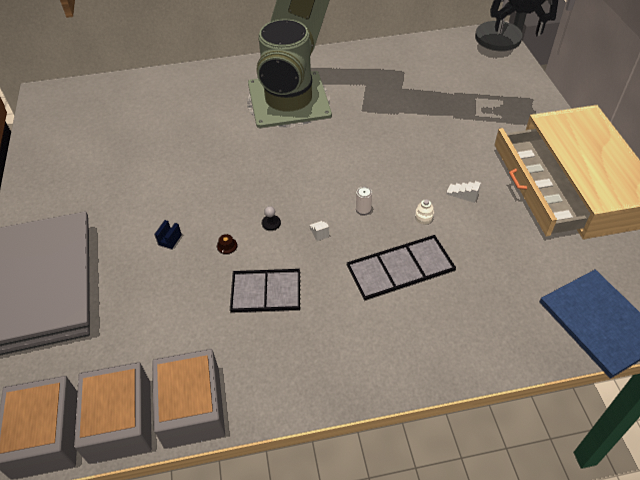

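View pics/side0.png

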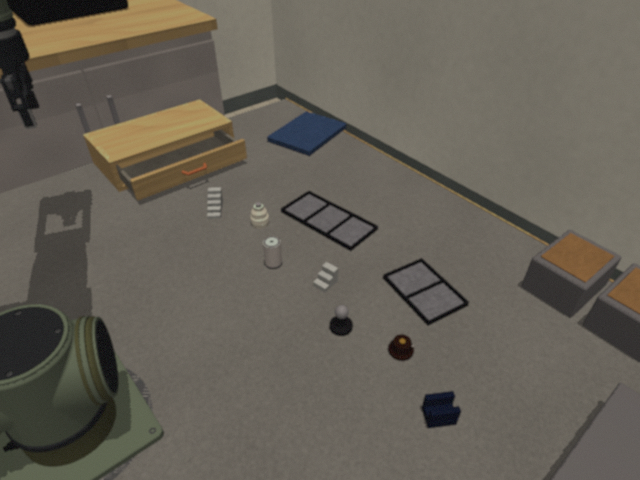

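View pics/wrist0.png

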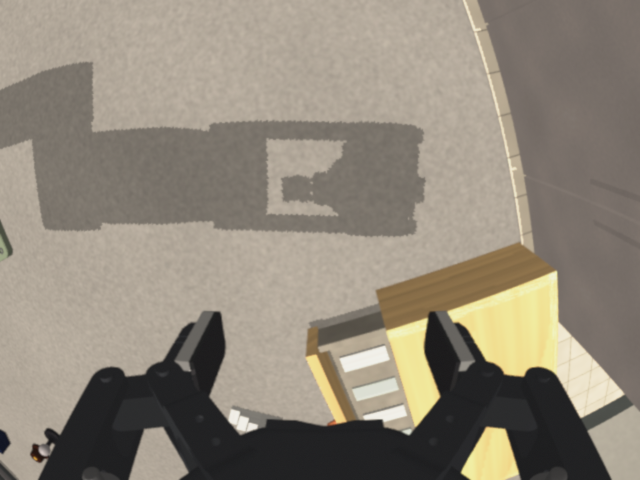

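```bash
cat > h.py <<'E'
import numpy as np, cv2
from scipy.spatial.transform import Rotation as R
from plant import robot, inverse_kinematics, optics, workorder
def pose(s=None):
    s=s or robot.get_state(); q=s["tool_rot"]; T=np.eye(4)
    T[:3,:3]=R.from_quat([q[1],q[2],q[3],q[0]]).as_matrix(); T[:3,3]=s["eef_pos"]; return T
class Cam:
    def __init__(s,name):
        T=pose(); d=optics.capture(name); s.img=d["pixels"]; s.f=240/np.tan(np.radians(d["vertical_fov"])/2)
        s.cx,s.cy=d["cx"],d["cy"]; s.fish=name=="wrist"
        s.W=T@d["tool_from_camera"] if s.fish else np.linalg.inv(d["view"])  # world from cam
    def ray(s,u,v):
        x,y=(u-s.cx)/s.f,(v-s.cy)/s.f
        if s.fish:
            r=np.hypot(x,y); k=np.sin(r)/max(r,1e-9); d=np.array([x*k,y*k,np.cos(r)])
        else: d=np.array([x,y,1.])
        d=s.W[:3,:3]@d; return s.W[:3,3],d/np.linalg.norm(d)
    def at(s,u,v,z):
        o,d=s.ray(u,v); return o+d*(z-o[2])/d[2]
    def proj(s,p):
        c=np.linalg.inv(s.W)@np.append(p,1); c=c[:3]
        if s.fish:
            r=np.hypot(c[0],c[1]); th=np.arctan2(r,c[2]); k=th/max(r,1e-9)
            return np.array([s.cx+s.f*c[0]*k,s.cy+s.f*c[1]*k])
        return np.array([s.cx+s.f*c[0]/c[2],s.cy+s.f*c[1]/c[2]])
def down(yaw):
    """tool z down, tool x axis along world angle yaw; [w,x,y,z]"""
    x=np.array([np.cos(yaw),np.sin(yaw),0]); z=np.array([0,0,-1.]); y=np.cross(z,x)
    q=R.from_matrix(np.c_[x,y,z]).as_quat(); return np.array([q[3],q[0],q[1],q[2]])
E
python3 - <<'E'
from h import *
c=Cam("scene");s=Cam("side")
P=dict(spacer=((168,238),(441,412),.02),knob=((227,247),(401,350),.01),ball=((271,222),(341,325),.005),short=((319,232),(326,277),.015),cyl=((364,202),(272,254),.03),ins=((425,213),(259,216),.025),long=((465,193),(214,203),.015),two=((265,290),(425,290),.01),three=((401,267),(329,219),.01))
for k,(a,b,z) in P.items(): print(k,c.at(*a,z).round(3),s.at(*b,z).round(3))
big=cv2.resize(c.img[150:330,130:500],None,fx=2.15,fy=2.15,interpolation=cv2.INTER_CUBIC);cv2.imwrite("pics/c1.png",big)
E
```

```text
spacer [ 0.456 -0.347  0.02 ] [ 0.442 -0.35   0.02 ]
knob [ 0.501 -0.221  0.01 ] [ 0.485 -0.226  0.01 ]
ball [ 0.445 -0.114  0.005] [ 0.445 -0.115  0.005]
short [ 0.506 -0.013  0.015] [ 0.497 -0.01   0.015]
cyl [0.452 0.104 0.03 ] [0.444 0.101 0.03 ]
ins [0.51  0.233 0.025] [0.499 0.23  0.025]
long [0.461 0.348 0.015] [0.451 0.352 0.015]
two [ 0.635 -0.154  0.01 ] [ 0.627 -0.157  0.01 ]
three [0.637 0.142 0.01 ] [0.627 0.135 0.01 ]
```

View pics/c1.png

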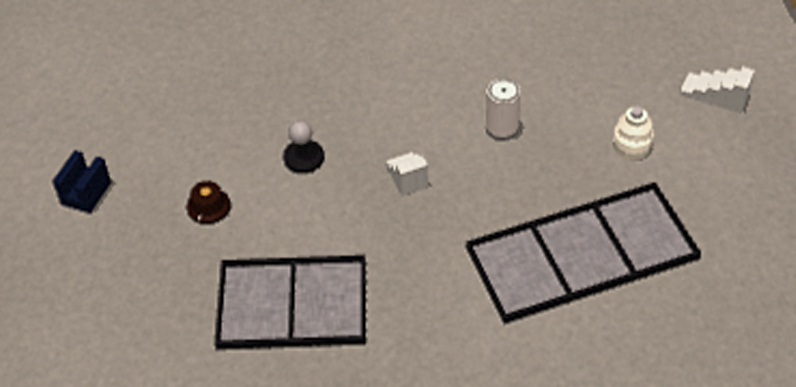

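Run:
```python
from h import *
import pickle
for i,y in enumerate((0.23,-0.21)):
    robot.reach([0.44,y,0.25],down(np.pi)); c=Cam("wrist"); pickle.dump(c,open(f"w{i}.pkl","wb")); cv2.imwrite(f"pics/w{i}.png",c.img); s=robot.get_state();print(s["clock"],s["eef_pos"],s["q"].round(2))
```

```text
1.8 [0.43979782 0.23080535 0.25002777] [ 0.46  0.2   1.74  0.    1.2  -1.11]
3.4667 [ 0.44041362 -0.20913074  0.25002219] [-0.47  0.18  1.76  0.    1.2  -2.04]
```

View pics/w0.png

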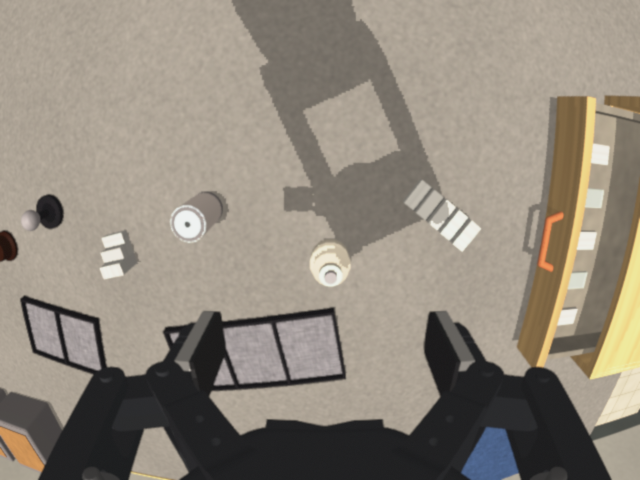

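View pics/w1.png

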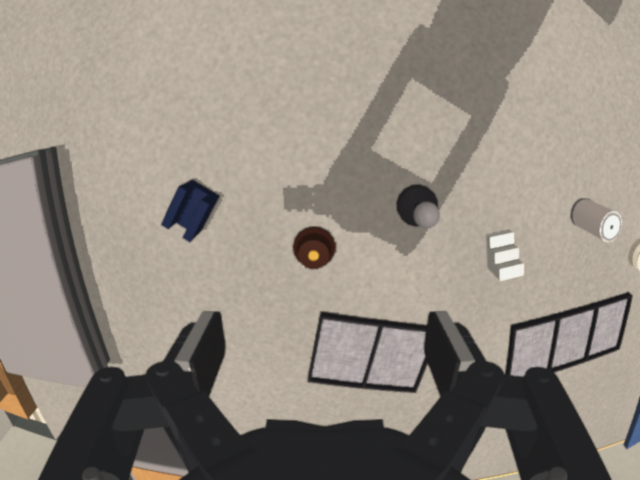

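Run:
```python
from h import *
import pickle
w=[pickle.load(open(f"w{i}.pkl","rb")) for i in (0,1)]
z=lambda im,y,x,h,ww,f: cv2.resize(im[y:y+h,x:x+ww],None,fx=f,fy=f,interpolation=cv2.INTER_NEAREST)
a=z(w[0].img,170,395,90,100,4); b=z(w[0].img,220,90,90,100,4); c=z(w[1].img,215,470,90,100,4); d=z(w[1].img,165,150,90,100,4)
m=np.vstack([np.hstack([a,b]),np.hstack([c,d])]); m=cv2.resize(m,None,fx=.83,fy=.83,interpolation=cv2.INTER_AREA);cv2.imwrite("pics/z1.png",m)
# orthophoto of trays
def ortho(c,z,x0,x1,y0,y1,res=.001):
    X,Y=np.meshgrid(np.arange(x0,x1,res),np.arange(y0,y1,res),indexing="ij")
    uv=np.array([c.proj([x,y,z]) for x,y in zip(X.ravel(),Y.ravel())]).reshape(*X.shape,2).astype(np.float32)
    return cv2.remap(c.img,uv[...,0],uv[...,1],cv2.INTER_LINEAR)
o0=ortho(w[0],.012,.53,.75,-.3,.3);o1=ortho(w[1],.012,.53,.75,-.3,.3)
cv2.imwrite("pics/o.png",np.vstack([o0,o1]))
```

```text
(no output)
```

View pics/z1.png

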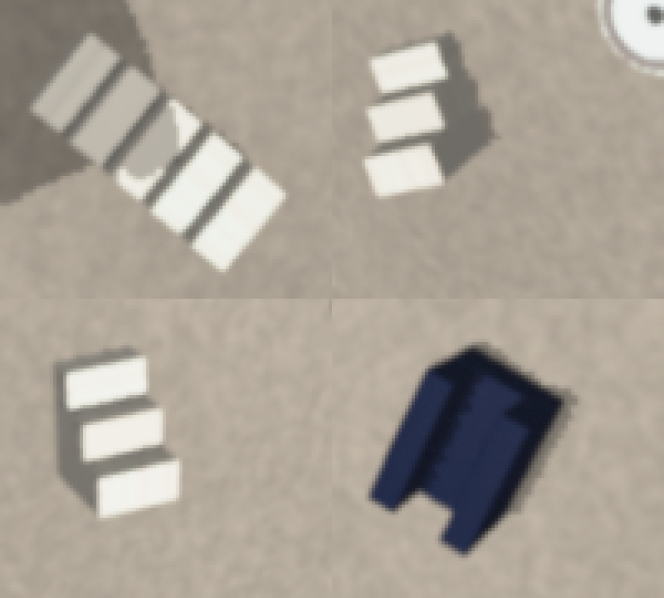

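View pics/o.png

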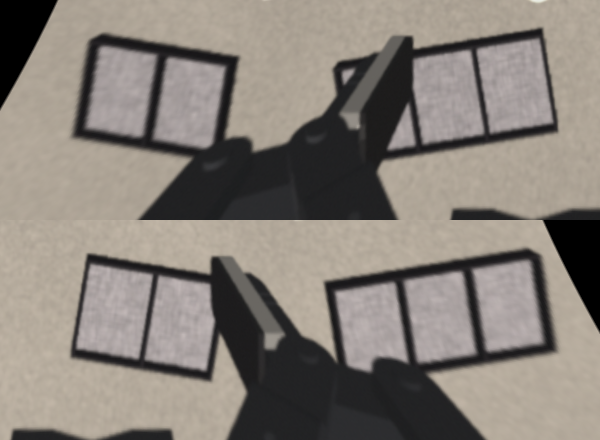

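Run:
```python
from h import *
import pickle
w=[pickle.load(open(f"w{i}.pkl","rb")) for i in (0,1)]
S=3.32
def pts(c,off,src,L,z): return np.array([c.at(src[0]+(u-off[0])/S-.5,src[1]+(v-off[1])/S-.5,z)[:2] for u,v in L])
def show(n,lo,hi,axis=None):
    for p in (lo,hi): print(n,p.mean(0).round(4),[np.linalg.norm(p[i]-p[(i+1)%4]).round(4) for i in range(4)])
    d=hi.mean(0)-lo.mean(0);print("  mid",((hi.mean(0)+lo.mean(0))/2).round(4),"len",np.linalg.norm(d).round(4),"yaw",np.degrees(np.arctan2(d[1],d[0])).round(1))
show("long",pts(w[0],(0,0),(395,170),[(90,33),(122,62),(68,133),(31,107)],.008),pts(w[0],(0,0),(395,170),[(248,165),(286,197),(223,272),(190,240)],.04))
show("short0",pts(w[0],(332,0),(90,220),[(370,60),(440,42),(448,78),(380,95)],.012),pts(w[0],(332,0),(90,220),[(363,157),(437,143),(444,183),(377,198)],.036))
show("short1",pts(w[1],(0,299),(470,215),[(65,373),(146,355),(147,389),(68,409)],.012),pts(w[1],(0,299),(470,215),[(97,475),(180,459),(180,499),(100,518)],.036))
p=pts(w[1],(332,299),(150,165),[(435,368),(370,497),(463,553),(530,425)],.04)
d=p[1]-p[0]+p[2]-p[3];print("spacer",p.mean(0).round(4),[np.linalg.norm(p[i]-p[(i+1)%4]).round(4) for i in range(4)],np.degrees(np.arctan2(d[1],d[0])).round(1))
print("cyl",w[0].at(188,224,.06),w[1].at(611,226.5,.06)); print("ball",w[1].at(427,214,.042),w[0].at(30.5,220,.042))
for i,y in enumerate((-0.155,0.138)):
    robot.reach([0.60,y,0.25],down(np.pi)); c=Cam("wrist"); pickle.dump(c,open(f"t{i}.pkl","wb")); cv2.imwrite(f"pics/t{i}.png",c.img)
    g=cv2.cvtColor(c.img,cv2.COLOR_BGR2GRAY)
    m=(g<70).astype(np.uint8); n,l,st,ce=cv2.connectedComponentsWithStats(m)
    for j in range(1,n):
        if st[j,4]>800: print(i,j,st[j],ce[j].round())
print(robot.get_state()["clock"])
cv2.imwrite("pics/t.png",np.hstack([pickle.load(open(f"t{i}.pkl","rb")).img[100:400,100:500] for i in (0,1)]))
```

```text
long [0.4322 0.3265] [np.float64(0.0139), np.float64(0.0278), np.float64(0.0147), np.float64(0.0291)]
long [0.465  0.3708] [np.float64(0.0169), np.float64(0.0297), np.float64(0.0158), np.float64(0.0282)]
  mid [0.4486 0.3487] len 0.0551 yaw 53.6
short0 [ 0.4799 -0.0115] [np.float64(0.0322), np.float64(0.013), np.float64(0.0315), np.float64(0.0131)]
short0 [ 0.5076 -0.0052] [np.float64(0.033), np.float64(0.0144), np.float64(0.0306), np.float64(0.0153)]
  mid [ 0.4938 -0.0084] len 0.0283 yaw 12.8
short1 [ 0.4792 -0.0123] [np.float64(0.031), np.float64(0.0123), np.float64(0.0306), np.float64(0.013)]
short1 [ 0.5075 -0.0062] [np.float64(0.0313), np.float64(0.0148), np.float64(0.0306), np.float64(0.0159)]
  mid [ 0.4933 -0.0093] len 0.029 yaw 12.3
spacer [ 0.4435 -0.3436] [np.float64(0.0461), np.float64(0.0336), np.float64(0.0459), np.float64(0.0328)] -33.5
cyl [0.4474498 0.1069979 0.06     ] [0.44742095 0.10622166 0.06      ]
ball [ 0.44373872 -0.11228949  0.042     ] [ 0.44448382 -0.11179782  0.042     ]
0 1 [   4   25   38  242 1926] [ 17. 146.]
0 2 [346  27  45  42 844] [365.  53.]
0 3 [  16   30   35  228 1460] [ 29. 144.]
0 4 [ 104   32   61   55 2051] [134.  60.]
0 5 [ 236   73   44   43 1370] [258.  94.]
0 6 [ 255  174  151  112 2123] [331. 228.]
0 7 [ 495  185  139  102 2434] [559. 232.]
0 8 [   39   312   572   168 44192] [323. 425.]
1 1 [ 81  51  33  37 880] [98. 69.]
1 2 [ 13 106  33  35 807] [ 31. 123.]
1 3 [ 222  167  214  121 3178] [335. 225.]
1 4 [  40  186   98   95 1884] [ 92. 230.]
1 5 [   39   301   573   179 44822] [328. 423.]
5.4083
```

View pics/t.png

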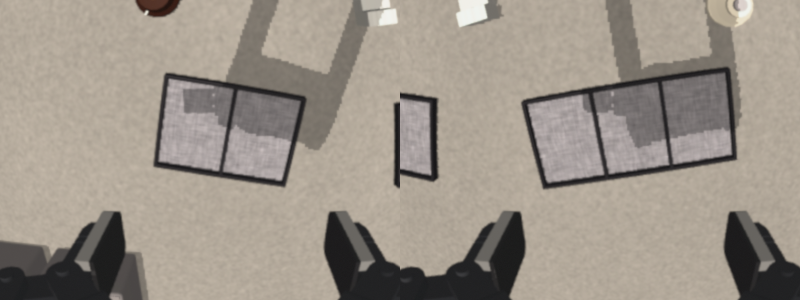

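```bash
cat >> h.py <<'E'
def wrap(a): return (a+np.pi)%(2*np.pi)-np.pi
def pick_yaw(xy,yaw,sym=np.pi):
    q1=np.arctan2(xy[1],xy[0]); c=[wrap(yaw+k*sym) for k in range(int(round(2*np.pi/sym)))]
    return min(c,key=lambda y:abs(wrap(q1-y+np.pi/2)))
def grab(xy,gz,yaw,strength=40,hover=0.14):
    z=gz+.003; robot.reach([*xy,max(hover,z+.06)],down(yaw)); robot.move_l([*xy,z],speed=.12)
    robot.clamp(strength); s=robot.get_state(); print("grip open",round(s["opening"],3),"t",s["clock"])
    robot.move_l([*xy,z+.07],speed=.12); s=robot.get_state(); print("lifted",round(s["opening"],3),s["force"].round(2),s["clock"])
def put(xy,gz,yaw):
    z=gz+.003+.003
    robot.reach([*xy,z+.07],down(yaw)); robot.move_l([*xy,z+.012],speed=.12)
    hit=robot.move_l([*xy,z-.004],speed=.015,guard=2.5); s=robot.get_state()
    print("hit",hit,"dz mm",((s["eef_pos"][2]-z)*1e3).round(2),"xyerr",((s["eef_pos"][:2]-xy)*1e3).round(1),s["force"].round(2))
    robot.ungrasp(); robot.move_l([*xy,z+.08],speed=.12); s=robot.get_state(); print("open",round(s["opening"],3),s["clock"])
E
python3 - <<'E'
from h import *
import pickle,json
T={}
for i,j,n in ((0,6,"two"),(1,3,"three")):
    c=pickle.load(open(f"t{i}.pkl","rb")); g=cv2.cvtColor(c.img,cv2.COLOR_BGR2GRAY); _,l,_,_=cv2.connectedComponentsWithStats((g<70).astype(np.uint8))
    v,u=np.nonzero(l==j); P=np.array([c.at(a,b,.012)[:2] for a,b in zip(u,v)])
    r=cv2.minAreaRect((P*1000).astype(np.float32)); b=cv2.boxPoints(r); e=b[1]-b[0]; f=b[2]-b[1]
    L=e if np.linalg.norm(e)>np.linalg.norm(f) else f
    if L[1]<0:L=-L
    a=np.arctan2(L[1],L[0])-np.pi/2
    T[n]=[r[0][0]/1e3,r[0][1]/1e3,float(a)]; print(n,r[0],r[1],np.degrees(a))
json.dump(T,open("trays.json","w"))
E
```

```text
two (629.2611083984375, -150.47195434570312) (142.04129028320312, 100.19705963134766) -9.501961
three (629.010498046875, 144.73480224609375) (100.25857543945312, 211.69790649414062) 9.385342
```

```bash
cat >> h.py <<'E'
import json
def well(n,y):
    cx,cy,a=json.load(open("trays.json"))[n]; return np.array([cx-np.sin(a)*y,cy+np.cos(a)*y]),a
def q6(xy,yaw): return wrap(np.arctan2(xy[1],xy[0])-yaw+np.pi/2)
def uv(a): return np.array([np.cos(a),np.sin(a)])
def job(obj_xy,obj_yaw,off,gz,wn,wy,place_rel,strength=40):
    """off: grasp offset along obj x; place_rel: object yaws allowed relative to tray"""
    w,a=well(wn,wy); best=None
    for k in (0,np.pi):
        for pr in place_rel:
            g=obj_xy+off*uv(obj_yaw); py=a+pr; p=w+off*uv(py)
            A,B=q6(g,obj_yaw+k),q6(p,py+k); c=max(abs(A),abs(B))
            if best is None or c<best[0]: best=(c,g,obj_yaw+k,p,py+k)
    print("q6max",best[0]); _,g,gy,p,py=best
    grab(g,gz,gy,strength); return p,py
E
python3 - <<'E'
from h import *
p,py=job(np.array([.4486,.3487]),np.radians(53.6),.018,.028,"three",.07,(0,np.pi),50)
c=Cam("wrist");cv2.imwrite("pics/g1.png",c.img); json.dump([list(p),py],open("p1.json","w")); print(p,py)
E
```

```text
q6max 1.3965612917175152
grip open 0.345 t 9.275
lifted 0.345 [-0.44 -0.38 -1.24] 10.0083
[0.5998363  0.21086245] 3.305397780733653
```

View pics/g1.png

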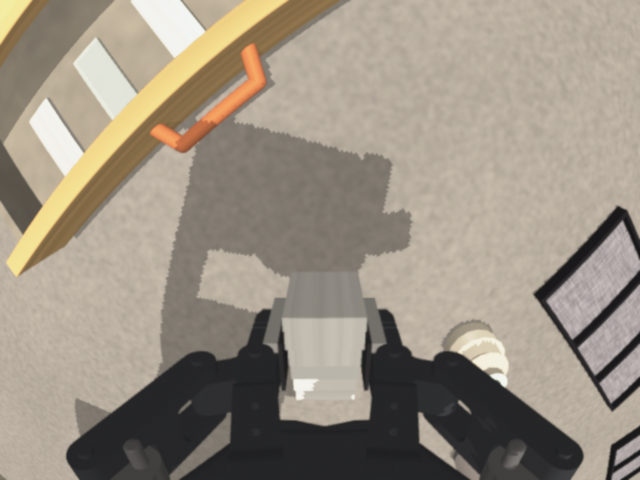

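```bash
sed -i 's/z+\.07\]/z+.11]/g' h.py
python3 - <<'E'
from h import *
p,py=json.load(open("p1.json"))
s=robot.get_state()["eef_pos"]; robot.move_l([s[0],s[1],.15]); put(np.array(p),.028,py)
c=Cam("wrist");cv2.imwrite("pics/g2.png",c.img)
E
```

```text
hit True dz mm 0.49 xyerr [-0.1 -0. ] [-0.21  0.57  4.23]
open 1.002 15.9583
```

View pics/g2.png

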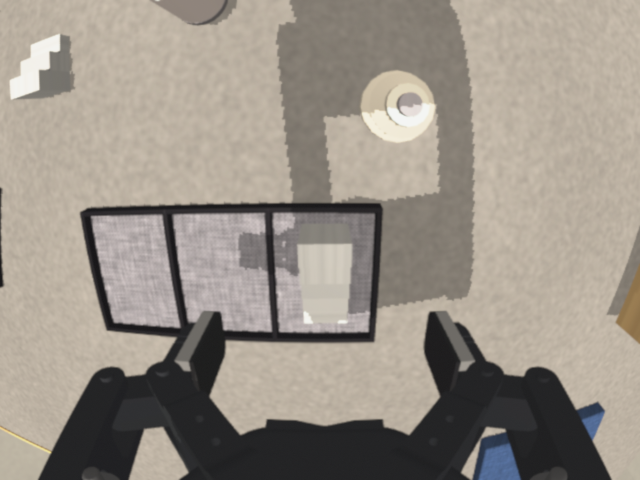

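Run:
```python
from h import *
H=np.pi/2
p,py=job(np.array([.4474,.1066]),H,0,.044,"three",0,(H,-H),40); put(p,.044,py)
p,py=job(np.array([.4435,-.3436]),np.radians(-33.5),0,.030,"three",-.07,(H,-H),40)
c=Cam("wrist");cv2.imwrite("pics/g3.png",c.img); json.dump([list(p),py],open("p1.json","w")); print(p,py)
```

```text
q6max 0.23390433472915584
grip open 0.413 t 18.8917
lifted 0.41 [ 0.7  -0.77 -0.66] 19.9583
hit True dz mm 0.56 xyerr [-0.1 -0. ] [0.19 0.14 3.62]
open 0.999 23.8083
q6max 1.4963300554626038
grip open 0.412 t 27.2583
lifted 0.411 [-0.84 -0.18 -0.18] 28.325
[0.64042565 0.07567183] 1.7346014539387564
```

View pics/g3.png

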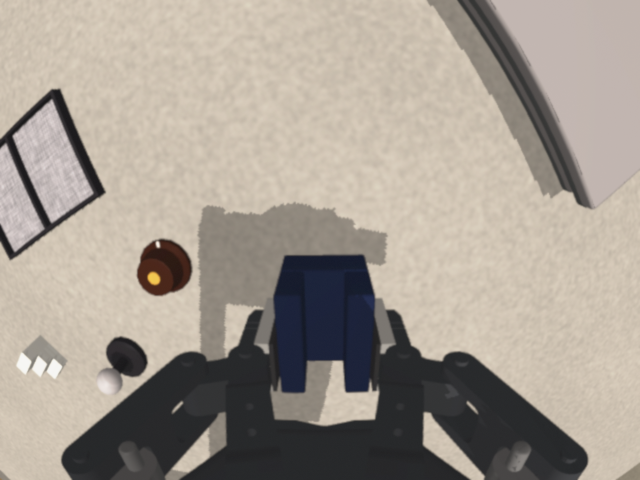

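Run:
```python
from h import *
H=np.pi/2
p,py=json.load(open("p1.json")); put(np.array(p),.030,py)
c=Cam("wrist");cv2.imwrite("pics/g4.png",c.img)
p,py=job(np.array([.4935,-.0088]),np.radians(12.5),.007,.029,"two",.035,(H,-H),40)
c=Cam("wrist");cv2.imwrite("pics/g5.png",c.img); json.dump([list(p),py],open("p1.json","w")); print(p,py)
cv2.imwrite("pics/g45.png",cv2.resize(np.hstack([cv2.imread("pics/g4.png"),c.img]),(800,300),interpolation=cv2.INTER_AREA))
```

```text
hit True dz mm 0.57 xyerr [-0. -0.] [ 0.92 -0.16  4.72]
open 1.002 33.15
q6max 1.3380710819166879
grip open 0.344 t 36.05
lifted 0.341 [-0.75  0.46 -1.13] 37.1167
[ 0.63619453 -0.1090482 ] 1.4049558202412467
```

View pics/g45.png

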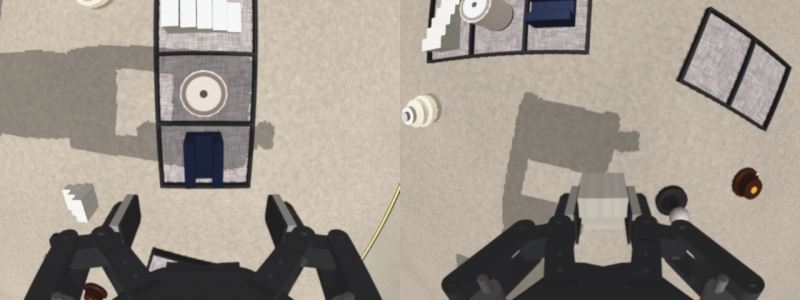

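Run:
```python
from h import *
H=np.pi/2
p,py=json.load(open("p1.json")); put(np.array(p),.029,py)
b=np.array([.4441,-.1120])
p,py=job(b,H,0,.042,"two",-.035,(H,-H),40)
c=Cam("wrist");cv2.imwrite("pics/g6.png",c.img); json.dump([list(p),py],open("p1.json","w")); print(p,py)
```

```text
hit True dz mm 0.51 xyerr [-0.1  0. ] [0.22 0.22 4.04]
open 0.999 41.5083
q6max 0.24704390060580472
grip open 0.264 t 43.8417
lifted 0.266 [-0.83 -0.09 -1.22] 44.9083
[ 0.62348326 -0.18499175] 1.4049558202412467
```

View pics/g6.png

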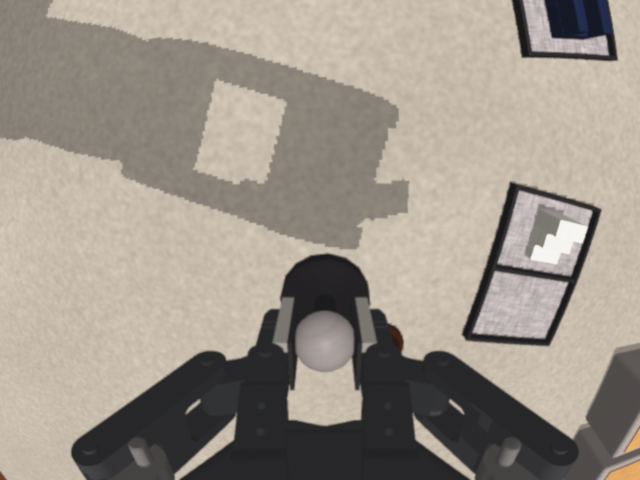

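Run:
```python
from h import *
p,py=json.load(open("p1.json")); put(np.array(p),.042,py)
s=robot.get_state()["eef_pos"]; robot.move_l([s[0],s[1],.25])
robot.reach([0.60,-0.155,0.25],down(np.pi)); a=Cam("wrist").img
robot.reach([0.60,0.13,0.25],down(np.pi)); b=Cam("wrist").img
robot.reach([0.35,0.35,0.3],down(np.pi)); robot.wait(.5)
c=Cam("scene").img;d=Cam("side").img
cv2.imwrite("pics/f1.png",np.hstack([a[100:400,150:550],b[100:400,150:550]]))
z=lambda i:cv2.resize(i,(400,300),interpolation=cv2.INTER_CUBIC)
cv2.imwrite("pics/f2.png",np.vstack([cv2.resize(c[170:330,130:490],(800,355)),cv2.resize(d[170:440,190:490],(400,245))[:, :].repeat(2,axis=1)[:245]]))
print(robot.get_state()["clock"])
```

```text
hit True dz mm 0.4 xyerr [0.1 0. ] [ 0.76 -0.22  3.89]
open 1.005 48.9167
54.4667
```

View pics/f1.png

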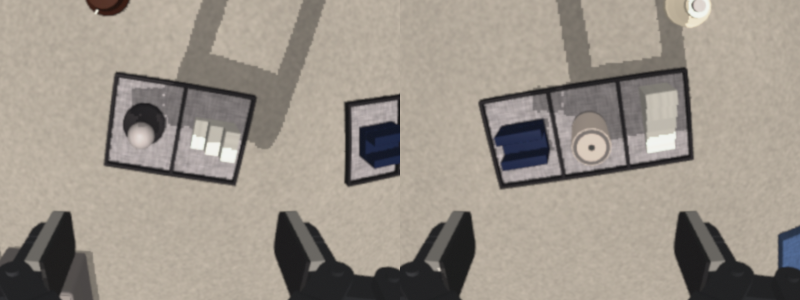

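View pics/f2.png

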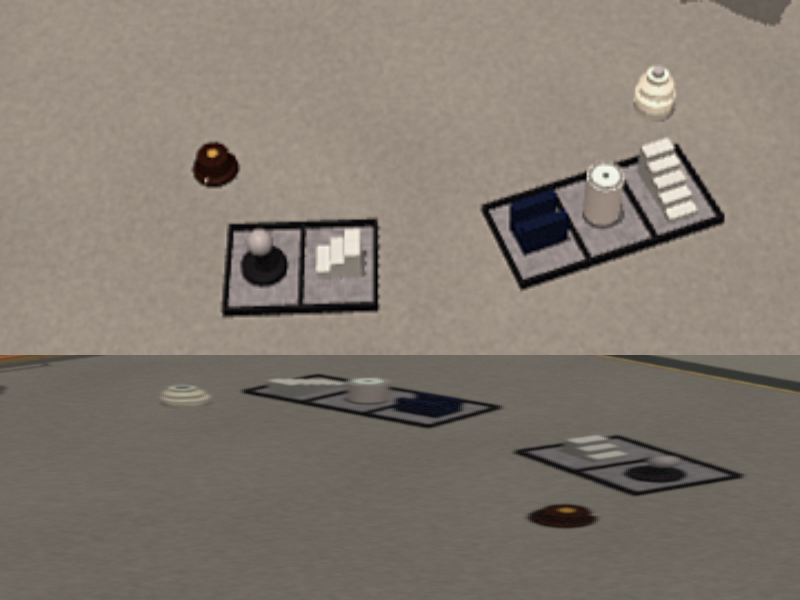

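```bash
python3 -c "
from plant import workorder,robot
print(workorder.finish_job(),robot.get_state()['clock'])"
```

```text
the job is handed in; nothing more can be done
the job is handed in; nothing more can be done
```

Both kits are made up and the job was handed in just after 54.5 s on the robot's clock, against the 123 s limit.

- **Placing:** The three-well tray holds the long wedge, cylinder and spacer. The two-well tray holds the short wedge and scale ball. I lowered each piece at 15 mm/s until it touched the floor. Contact came 0.4–0.6 mm above the predicted height, at about 4–5 N, and only then did I release.
- **Last checks:** Wrist, scene and side pictures, with the arm clear, show all five pieces upright on the well floors and clear of the walls. By eye, the knob and insulator are still where they started; I did not re-measure them.
- **One reading was off:** The scale ball's grip read 22.5 mm where 25 mm was expected. The other pieces read about 1 mm under size. The ball held firmly and stands upright in its well.

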